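Pack the open side of the rotor clamp

TASK

The rotor arm sits off-centre between the jaws of the bench clamp. Lift the white nylon packing piece up and off its hook, slide its leaf down from above into the gap between the arm and a jaw on the side where the gap is wide enough to take it, about midway along the jaws, until its flange is fully home and flush on the jaw top, without forcing it against the bright arm. Finish while still holding its handle and pressing it firmly down there, ready for the screw to be nipped up; leave the cap, the weights and the brush alone.

Things in the scene. Friction and masses are not known exactly. Their poses are not given: they have to be found in the camera images.
- packer: White nylon packing piece, 80 g, hung upright. Origin: centre of its flange's underside; z up, y lengthwise; same after a half turn about z. Flange 30 (x) x 60 (y) x 8 mm, z 0 to 8. Leaf below: 13 x 56 mm, down to z = -40, the last 12 mm tapering to 6 mm thick. Loop handle above: 12 (x) x 40 (y) mm, top z = 61, two 9 mm posts round a window (z 8 to 52) that the hook passes along x.
- packer_grip (a point): On the packing piece's loop handle, 35 mm above the flange's underside; x, y, z as packer. The handle can be gripped from above across its 40 mm width (y), a finger outside each post; finger tips must stay above the flange's top, 27 mm below this point.
- stand: Hook stand, fixed: iron foot 96 mm across, origin at its underside's centre, post 16 mm thick, 201 mm high. A level round bar, 8 mm thick, axis 180 mm up, runs from the post 66 mm along the stand's -x, then turns up to 199 mm height at x = -77 mm. To come off, the packing piece must rise about 22 mm, then leave along the stand's -x.
- hook (a point): Point on top of the level hook bar, 45 mm from the post and 184 mm above the bench; the packing piece's handle hangs within 10 mm of it at the start.
- clamp: Cast-iron bench clamp (machine vice), fixed. Origin on the bench below the middle of the jaw opening; x across the jaws (screw towards +x), y along them. Jaw faces at x = -28 and +28 mm; jaws 110 mm long (y -55 to 55), 38 mm or more thick, flat tops 90 mm above the bench; bed between them at 40 mm. Foot from x = -75 to 170; tommy bar 63 mm up at x = 197, 130 mm long.
- rotor: Bright aluminium rotor arm, fixed in the clamp, axes parallel to it. Origin: underside centre of the hub bar, 45 mm above the bench, 7 mm off the middle of the opening towards either jaw: one gap beside the bar is 18 mm wide, the other 4 mm. Bar 34 (x) x 130 (y) mm, top 85 mm above the bench, boss to 87.5; beyond the jaws yokes 96 mm wide (x), out to y = +-128, top 84 mm.
- cap: Black plastic bucket cap with a knob, 68 mm across, 34 mm high, loose; origin centre of its underside. Bystander.
- weight0: Brass balancing weight, 30 mm across, 34 mm high, loose; origin centre of its underside. Bystander.
- weight1: The second brass balancing weight, like the first. Bystander.
- brush: White nylon cleaning brush lying bristles down, 205 mm long (x), 34 mm wide, 28 mm high, loose; origin on the bench below its middle. Bystander.
There are look-alikes about, which are no part of the job. What is shaped like the stand but pink or turquoise is not meant.

How it is judged:
By the outcome, as a careful person would: the job done as asked, in the order asked, and still so for the second after the job is handed in, while the arm keeps its last pose, push and grip.
It also fails if it takes over 42 s, if anything falls off the work surface, if the arm or the gripper's body presses on something with over 40 N, if the wrist force passes 120 N, or if a joint passes its speed limit or range.

ROBOT

A 7-joint arm with a two-finger parallel gripper is mounted at the origin on the work surface. World frame = base frame: x ahead of the robot, y to its left, z up, the work surface at z = 0. Lengths are in m, angles in degrees, forces in N, time in s.
With the tool pointing down it reaches from about 0.35 to 0.9 m from the base axis. Payload 8.1 kg.
Tool frame: the origin (TCP) lies on the centre line of the jaws, within the pads' length; the fingertips stand 19 mm ahead of it and the grasp point (between the pads) is the TCP (tip_reach is the distance from the TCP to the fingertips, in m); z points along the fingers, x is the direction in which the jaws open and shut, and the axes are right-handed (so a half turn about z gives the same grasp; the last joint's range is limited). The gripper opens to 92 mm and grips with 3 to 60 N. Pads are 19 mm wide; open, the fingers measure 130 mm over their backs; the gripper's body (75 mm by 190 mm) begins 47 mm behind the grasp point.
Start: joints at [-81.28, 24.895, 1.432, 90.138, -0.665, 64.973, -4.303], TCP at [0.158, 0.605, 0.246] pointing down, gripper open.
Joint ranges: [-149.89, 149.89], [-25.12, 119.58], [-72.63, 75.52], [4.76, 147.25], [-75.54, 255.54], [6.69, 114.76], [-157.13, 157.13]. Speed limits (degrees/s): [127.2, 127.2, 172.46, 172.46, 180, 180, 180].

INTERFACE

Orientations are given as a 3x3 rotation matrix whose columns are the frame's x, y, z axes.
In Python, from station import get_state, camera, camera_params, hand_in, tip_reach gives the robot as it stands.
- The arm moves only by the shell command python3 -m handwheel 'ROWS'. ROWS is JSON, a list of rows, each a list of 5 numbers: the closure, from 0 (fully open) to 1 (shut), then the shift along the tool's x, y, z in cm, then the turn about the tool's z in degrees. A call has exactly 8 rows; each row is the pose to reach, as a shift and turn from the pose commanded when the call began, along the tool's axes at that moment; what a row does not reach only later rows make up. A row lasts 1/10 s, in which the tool goes at most 50 mm and 8.59 degrees, less where a joint would pass 70% of its speed; a pose out of reach is approached as far as the arm can. A call with a gripper value outside its range is refused whole. The fingers move at their own pace and stop on an object; the grip force is fixed at half the most. Time passes only in rows, so rows that repeat a pose let the fingers close, or fill a call up. It gives the time, the measured TCP pose, the force and the opening at its end, in the units of the state.
- get_state(): the state, without advancing time (a new reading comes with each control period).
- camera(name): name is "scene" or "top" or "wrist"; returns the picture (480x640x3 uint8, red, green, blue); there is no depth.
- camera_params(name): a dict with "fx", "fy", "cx", "cy" (pixels), "eye" and "attitude" of the camera in the world; the wrist camera has in their place "hand_eye" (4x4, takes a point from camera to tool coordinates, whose origin is the TCP and whose axes are the tool frame's). Camera axes: x right, y up, looking along -z (the intrinsics and any distortion apply to the point x, -y, -z); pixel columns grow to the right and rows downward; lengths in m; the calibration is good to about 2 mm. A picture is of the moment at which its call begins: read the wrist's pose just before it. camera_params takes no time and is no camera call.
- hand_in(): hands the job in, once; it reports no verdict.
The state is a dict: "time": time; "joint_pos": joint angles; "joint_velocities": joint speeds; "joint_torque": joint torques, N m; "eef_pos": TCP position; "tool_rot": TCP orientation; "ft_force": force on the tool from outside, world axes, zero at the start; "torque": the same for the moment, N m; "width": finger opening in m.
Only numpy, scipy, OpenCV 4.12 (cv2) and the standard library are available. Lean on these libraries where they do the work, as an engineer would, in place of code of your own. Each camera call takes 0.05 s, during which the arm holds its last target. There are 200 camera calls.

## Working session

There is one attempt and no reset: what is moved stays moved. The work goes in short steps, Python scripts to look and compute and a shell command to move; the robot and the scene stay as the last step left them, time stands still between calls to the robot, and variables do not carry over. Pictures are saved under pics/ and viewed, about 8 in all and at most 12, crops included, and the job is handed in when it is done.

```bash
mkdir -p pics; ls
cat > h.py <<'E'
import numpy as np,cv2
from station import *
def ray(cam,u,v):
    p=camera_params(cam); d=np.array([(u-p['cx'])/p['fx'],-(v-p['cy'])/p['fy'],-1.0])
    if 'eye' in p: R=np.array(p['attitude']);o=np.array(p['eye'])
    else:
        s=get_state();H=np.array(p['hand_eye']);T=np.array(s['tool_rot']);R=T@H[:3,:3];o=np.array(s['eef_pos'])+T@H[:3,3]
    return o,R@d
def plane(cam,u,v,z):
    o,d=ray(cam,u,v); return o+d*(z-o[2])/d[2]
def proj(cam,P):
    p=camera_params(cam);o,_=ray(cam,0,0)
    if 'eye' in p:R=np.array(p['attitude'])
    else:R=np.array(get_state()['tool_rot'])@np.array(p['hand_eye'])[:3,:3]
    c=R.T@(np.array(P)-o); return p['cx']+p['fx']*c[0]/-c[2],p['cy']-p['fy']*c[1]/-c[2]
def tri(a,b):
    o1,d1=a;o2,d2=b;d1=d1/np.linalg.norm(d1);d2=d2/np.linalg.norm(d2)
    t=np.linalg.lstsq(np.c_[d1,-d2],o2-o1,rcond=None)[0];p=o1+t[0]*d1;q=o2+t[1]*d2
    return (p+q)/2,np.linalg.norm(p-q)
def snap(cam,fn):
    im=camera(cam);cv2.imwrite(fn,im[...,::-1]);return im
E
python3 - <<'E'
from h import *
for c in('scene','top'):
    snap(c,f'pics/{c}0.png');print(c,camera_params(c))
print(camera_params('wrist'));s=get_state();print(s['time'],s['eef_pos'],s['tool_rot'],s['width'],tip_reach)
E
```

```text
pics
scene {'fx': 442.98041808039, 'fy': 442.98041808039, 'cx': 319.71612966476357, 'cy': 241.00858028701225, 'eye': array([ 1.16687081, -0.27272632,  0.59781566]), 'attitude': array([[ 0.27677569, -0.59868863,  0.75164296],
       [ 0.96074303,  0.18802057, -0.20401248],
       [-0.01918438,  0.77860143,  0.62722545]])}
top {'fx': 621.1469258341591, 'fy': 621.1469258341591, 'cx': 322.7296888697032, 'cy': 245.71177012037464, 'eye': array([ 0.46241248, -0.10493293,  1.19558824]), 'attitude': array([[ 1.32979781e-02,  9.93743965e-01, -1.10887763e-01],
       [-9.99909285e-01,  1.34534308e-02,  6.53759117e-04],
       [ 2.14149002e-03,  1.10869010e-01,  9.93832721e-01]])}
{'fx': 391.0286569960704, 'fy': 391.0286569960704, 'cx': 317.18105268018337, 'cy': 230.35659757885017, 'hand_eye': array([[ 9.99999798e-01,  4.80060869e-04,  4.16900517e-04,
        -2.61653643e-04],
       [ 5.75470634e-04, -9.62183962e-01, -2.72399875e-01,
        -7.54709023e-02],
       [ 2.70366470e-04,  2.72400060e-01, -9.62184044e-01,
        -1.39406741e-01],
       [ 0.00000000e+00,  0.00000000e+00,  0.00000000e+00,
         1.00000000e+00]])}
0.1 [0.15745389 0.60441587 0.24505084] [[ 2.52110501e-01  9.67698423e-01 -2.37737353e-04]
 [ 9.67697494e-01 -2.52110590e-01 -1.34539795e-03]
 [-1.36187558e-03  1.09131111e-04 -9.99999067e-01]] 0.0916497020593078 0.019
```

View pics/scene0.png

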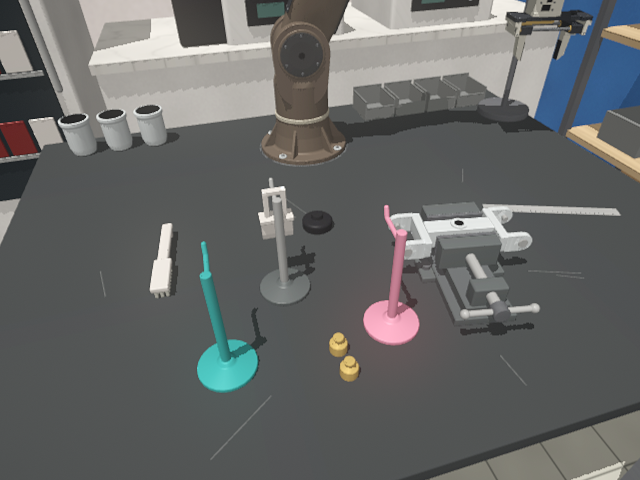

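View pics/top0.png

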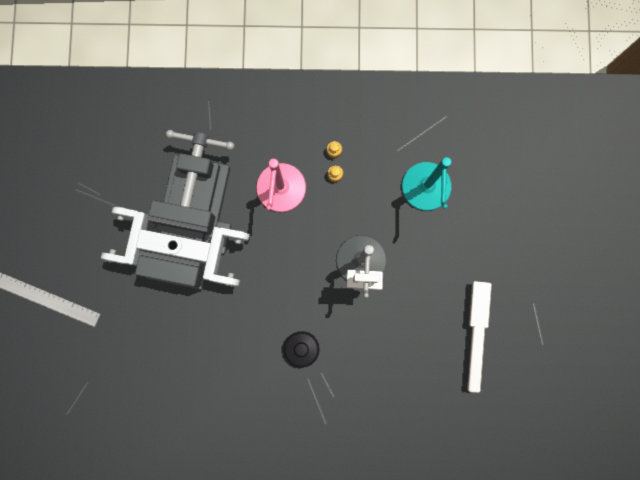

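Candidates for the packer: the white piece on the grey stand (top 365,280; scene 276,213), and the white brush (top 479,335; scene 163,260). The pink stand (top 281,187) and turquoise stand (427,186) are empty decoys. I choose the piece on the grey stand and check it in one close mosaic.

Run:
```python
from h import *
t=cv2.imread('pics/top0.png');s=cv2.imread('pics/scene0.png')
def crop(im,x,y,w,h,k): return cv2.resize(im[y:y+h,x:x+w],(w*k,h*k),interpolation=cv2.INTER_CUBIC)
A=crop(t,330,230,80,60+15,5);B=crop(s,240,170,80,75,5);C=crop(t,90,190,160,90,5)
m=np.zeros((600,800,3),np.uint8)
m[:375-0,:400]=A;m[:375,400:]=B
C=cv2.resize(t[195:295,95:255],(360*1,225));m[375:,:360]=C
m[375:,400:760]=cv2.resize(s[195:295,385:545],(360,225));cv2.imwrite('pics/mos.png',m)
# white masks in top
for name,im,x,y,w,h,th in(('packer',t,335,255,60,50,150),('rotor',t,95,195,160,100,140)):
    c=im[y:y+h,x:x+w];M=((c.min(2)>th)*255).astype(np.uint8)
    cs,_=cv2.findContours(M,cv2.RETR_EXTERNAL,cv2.CHAIN_APPROX_NONE)
    for q in cs:
        if cv2.contourArea(q)>30: print(name,cv2.contourArea(q),cv2.minAreaRect(q+[x,y]),cv2.boundingRect(q+[x,y]))
```

```text
packer 454.5 ((366.6463928222656, 277.68292236328125), (35.29527282714844, 31.07857894897461), 51.34019470214844) (347, 256, 36, 35)
rotor 2937.0 ((174.61752319335938, 245.42221069335938), (140.46315002441406, 55.1255989074707), 11.496562004089355) (101, 207, 148, 79)
rotor 78.5 ((185.76922607421875, 200.1538543701172), (8.236878395080566, 12.159200668334961), 11.309932708740234) (181, 195, 11, 12)
```

View pics/mos.png

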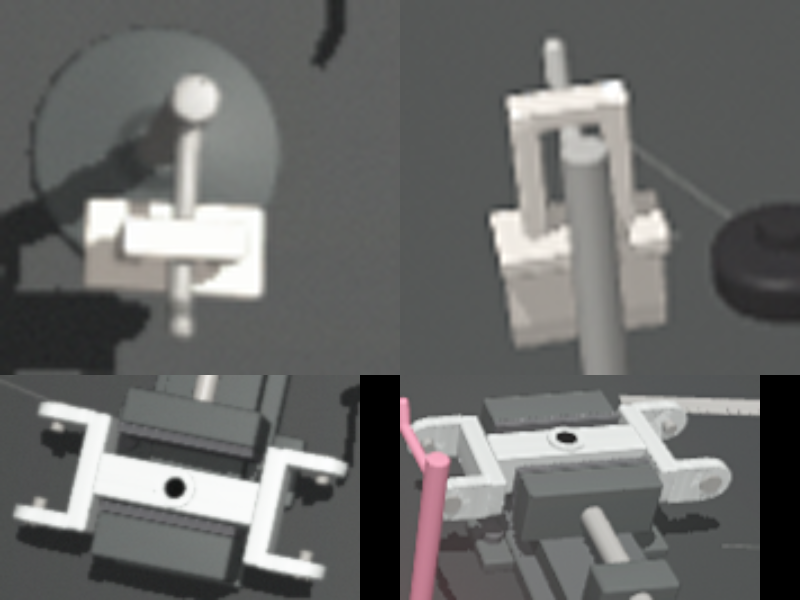

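Run:
```python
from h import *
t=cv2.imread('pics/top0.png')
P=lambda u,v,z:plane('top',u,v,z)
h=P(367.1,277.7,.193);post=P(369.2,249.6,.201);tip=P(366.4,295,.199)
fl=[P(330+a/5,230+b/5,.140) for a,b in((85,200),(265,206),(263,297),(84,292))]
print('handle',h,'post',post,'tip',tip,'|',np.linalg.norm(post-tip));print('flange',np.round(fl,4),np.mean(fl,0))
d=post-tip;print('stand +x dir deg',np.degrees(np.arctan2(d[1],d[0])))
print('handle ends',P(354.8,277.7,.193),P(379.4,277.9,.193))
M=((t.min(2)>140)*255).astype(np.uint8)[207:290,100:255]
n,l,st,ce=cv2.connectedComponentsWithStats(M);k=1+st[1:,4].argmax()
vs,us=np.where(l==k);W=np.array([P(u+100,v+207,.084)[:2] for u,v in zip(us,vs)],np.float32)
r=cv2.minAreaRect(W*1000);print('rotor rect mm',r);boss=P(172.8,245.2,.0875);print('boss',boss)
# axis by bar long direction
c,size,a=r; 
a=a if size[0]<size[1] else a+90
a=np.radians(a); ex=np.array([np.cos(a),np.sin(a)]); 
if ex[0]<0: ex=-ex
ey=np.array([-ex[1],ex[0]]);print('ex',ex,np.degrees(np.arctan2(ex[1],ex[0])))
g=cv2.cvtColor(t,cv2.COLOR_BGR2GRAY)
for y in(-40,-30,-20,20,30,40):
    row=[]
    for x in range(-50,52,2):
        w=boss[:2]+ (ex*x+ey*y)/1000;u,v=proj('top',[*w,.088]);row.append(int(cv2.getRectSubPix(g,(1,1),(u,v))[0,0]))
    print(y,row)
```

```text
handle [ 0.52326785 -0.17793886  0.193     ] post [ 0.56809808 -0.18049468  0.201     ] tip [ 0.49518748 -0.17653052  0.199     ] | 0.07304566842558285
flange [[ 0.5391 -0.1475  0.14  ]
 [ 0.5379 -0.2088  0.14  ]
 [ 0.507  -0.2082  0.14  ]
 [ 0.5079 -0.1474  0.14  ]] [ 0.52297266 -0.17799124  0.14      ]
stand +x dir deg -3.112117320728085
handle ends [ 0.52300111 -0.15807294  0.193     ] [ 0.52321144 -0.19780748  0.193     ]Traceback (most recent call last):
  File "<stdin>", line 11, in <module>
  File "<stdin>", line 3, in <lambda>
  File "h.py", line 10, in plane
    o,d=ray(cam,u,v); return o+d*(z-o[2])/d[2]
        ~~~^^^^^^^^^
  File "h.py", line 4, in ray
    p=camera_params(cam); d=np.array([(u-p['cx'])/p['fx'],-(v-p['cy'])/p['fy'],-1.0])
ValueError: time passes only in moves, steps and waits
```

```bash
sed -i "s/^def ray/_C={}\n_cp=camera_params\ndef camera_params(c):\n    if c not in _C:_C[c]=_cp(c)\n    return _C[c]\ndef ray/" h.py
python3 - <<'E'
from h import *
t=cv2.imread('pics/top0.png')
P=lambda u,v,z:plane('top',u,v,z)
M=((t.min(2)>140)*255).astype(np.uint8)[207:290,100:255]
n,l,st,ce=cv2.connectedComponentsWithStats(M);k=1+st[1:,4].argmax()
vs,us=np.where(l==k);W=np.array([P(u+100,v+207,.084)[:2] for u,v in zip(us,vs)],np.float32)
r=cv2.minAreaRect(W*1000);print('rotor rect mm',r);boss=P(172.8,245.2,.0875);print('boss',boss)
c,size,a=r; 
a=a if size[0]<size[1] else a+90
a=np.radians(a); ex=np.array([np.cos(a),np.sin(a)]); 
if ex[0]<0: ex=-ex
ey=np.array([-ex[1],ex[0]]);print('ex',ex,np.degrees(np.arctan2(ex[1],ex[0])))
g=cv2.cvtColor(t,cv2.COLOR_BGR2GRAY)
for y in(-40,-30,-20,20,30,40):
    row=[]
    for x in range(-50,52,2):
        w=boss[:2]+ (ex*x+ey*y)/1000;u,v=proj('top',[*w,.088]);row.append(int(cv2.getRectSubPix(g,(1,1),(u,v))[0,0]))
    print(y,row)
s=get_state();T=s['tool_rot'];print(s['time'],s['eef_pos'])
q=np.array([.523,-.178,.27])-s['eef_pos'];print('to packer, tool cm',T.T@q*100, 'tool x angle',np.degrees(np.arctan2(T[1,0],T[0,0])))
E
```

```text
rotor rect mm ((583.2592163085938, 160.51361083984375), (252.2227325439453, 99.08984375), 79.39942932128906)
boss [0.58333069 0.16333641 0.0875    ]
ex [ 0.98293352 -0.18396114] -10.600570678710953
-40 [119, 118, 120, 120, 120, 120, 120, 120, 121, 117, 101, 87, 108, 108, 109, 92, 109, 193, 245, 250, 250, 250, 250, 250, 250, 251, 251, 251, 250, 250, 249, 250, 250, 233, 158, 115, 87, 65, 63, 63, 61, 53, 46, 70, 109, 107, 102, 92, 101, 117, 120]
-30 [118, 118, 118, 118, 119, 119, 119, 120, 119, 116, 101, 93, 110, 109, 104, 85, 106, 190, 246, 250, 250, 250, 250, 249, 250, 250, 250, 250, 250, 250, 250, 250, 249, 230, 158, 94, 66, 61, 62, 63, 61, 53, 44, 73, 110, 110, 104, 93, 100, 115, 119]
-20 [116, 116, 117, 117, 117, 118, 118, 118, 119, 116, 101, 96, 108, 107, 103, 79, 103, 190, 248, 249, 249, 250, 249, 249, 249, 250, 250, 250, 250, 250, 249, 249, 249, 228, 158, 93, 66, 62, 62, 62, 60, 54, 46, 76, 109, 108, 103, 93, 101, 114, 117]
20 [112, 114, 113, 112, 113, 113, 113, 114, 114, 112, 100, 93, 106, 106, 100, 82, 104, 186, 243, 248, 248, 248, 248, 247, 248, 248, 248, 248, 248, 248, 248, 248, 247, 233, 152, 105, 68, 60, 59, 61, 59, 51, 50, 78, 104, 106, 99, 83, 98, 112, 113]
30 [112, 112, 110, 113, 112, 112, 112, 112, 112, 110, 97, 88, 106, 106, 99, 84, 107, 190, 242, 248, 248, 248, 247, 247, 248, 248, 248, 248, 248, 248, 247, 248, 247, 231, 120, 63, 60, 60, 60, 60, 58, 50, 50, 75, 102, 106, 100, 82, 98, 112, 112]
40 [110, 111, 111, 111, 111, 111, 111, 111, 111, 109, 93, 82, 106, 106, 99, 80, 106, 194, 242, 247, 248, 248, 247, 246, 247, 248, 247, 248, 248, 248, 248, 248, 247, 231, 114, 63, 61, 55, 49, 50, 51, 47, 50, 78, 104, 106, 100, 82, 98, 111, 111]
0.1 [0.15745389 0.60441587 0.24505084]
to packer, tool cm [-66.50178455  55.09964426  -2.39833816] tool x angle 75.39755017652068
```

Wide gap: screw side (+x) – dark from +17.5 to +36 mm of the bar centre (18 mm, as specified); packer handle 40 mm, flange 61×31 mm, all consistent. Moving to above the packer.

```bash
python3 -m handwheel '[[0,-2,1.7,-3,-1],[0,-5.5,4.6,-5,-3],[0,-9,7.5,-5.5,-4.5],[0,-12.5,10.4,-5.5,-6],[0,-16,13.3,-5.5,-7.5],[0,-19.5,16.2,-5.5,-9],[0,-23,19.1,-5.5,-10.5],[0,-26.5,22,-5.5,-12.6]]'
python3 - <<'E'
from h import *
s=get_state();T=s['tool_rot'];print(s['time'],s['eef_pos'],s['joint_pos'])
q=np.array([.523,-.178,.30])-s['eef_pos'];print('to packer, tool cm',T.T@q*100, 'tool x angle',np.degrees(np.arctan2(T[1,0],T[0,0])))
E
```

```text
time: 0.9
eef_pos: [0.304, 0.2909, 0.3006]
tool_rot: [[0.034, 0.999, -0.0], [0.999, -0.034, -0.0], [-0.0, -0.0, -1.0]]
ft_force: [1.3, 0.9, -0.6]
width: 0.0918
0.9 [0.30395386 0.29093123 0.3005889 ] [-58.80984897   2.42700593   8.15605823 112.08920171  -0.38603113
  65.51598818  37.56352911]
to packer, tool cm [-46.12655451  23.47591079   0.05591472] tool x angle 88.06450570345572
```

```bash
python3 -m handwheel '[[0,-4,2,0,0],[0,-8,4,0,0],[0,-12,6,0,0],[0,-16,8.1,0,0],[0,-20,10.1,0,0],[0,-24,12.2,0,0],[0,-28,14.2,0,0],[0,-32,16.3,0,0]]' && python3 -m handwheel '[[0,-4,2,0,0],[0,-8,4,0,0],[0,-11,5.6,0,0],[0,-13,6.7,0,0],[0,-14,7.2,0,0],[0,-14.1,7.2,0,0],[0,-14.1,7.2,0,0],[0,-14.1,7.2,0,0]]'
python3 - <<'E'
from h import *
s=get_state();T=s['tool_rot'];print(s['time'],s['eef_pos'],s['joint_pos'])
q=np.array([.523,-.178,.30])-s['eef_pos'];print('to packer, tool cm',T.T@q*100, 'tool x angle',np.degrees(np.arctan2(T[1,0],T[0,0])))
snap('wrist','pics/w1.png')
for n,P in dict(handle=[.523,-.178,.193],post=[.568,-.1805,.201],fl=[.523,-.178,.14]).items(): print(n,proj('wrist',P))
E
```

```text
time: 1.7
eef_pos: [0.4555, -0.0343, 0.3008]
tool_rot: [[0.035, 0.999, 0.0], [0.999, -0.035, 0.0], [0.0, 0.0, -1.0]]
ft_force: [1.2, 1.0, -0.7]
width: 0.0919
time: 2.5
eef_pos: [0.5221, -0.1745, 0.3007]
tool_rot: [[0.033, 0.999, -0.0], [0.999, -0.033, 0.001], [0.001, -0.0, -1.0]]
ft_force: [-0.1, -0.1, -0.6]
width: 0.0918
2.5 [ 0.52209226 -0.17450098  0.30069332] [-16.16769736  17.15494838  38.52987916  98.18200558 -11.43201264
  68.66696474 113.40886337]
to packer, tool cm [-0.34676665  0.10236005  0.06894631] tool x angle 88.09701681861617
handle (np.float64(311.68737645655176), np.float64(239.73678845755256))
post (np.float64(310.33596004107534), np.float64(307.2213801604475))
fl (np.float64(312.5319569194441), np.float64(219.9621066835767))
```

View pics/w1.png

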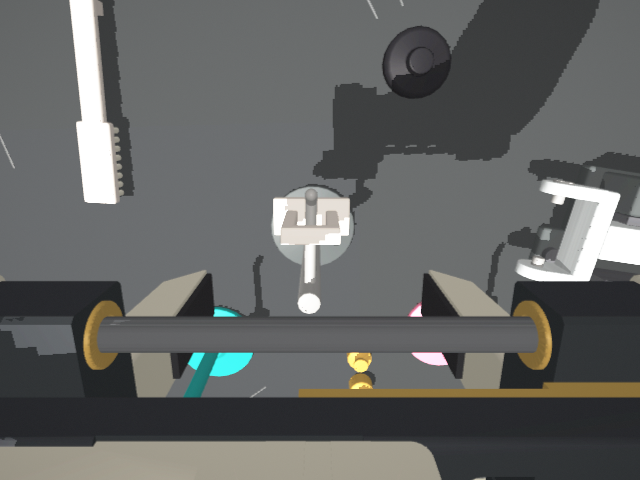

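Handle top is at about (312,237) against a predicted (312,240), and the post top at (309,303) against (310,307). They agree to about 2 mm, so I descend.

```bash
python3 -m handwheel '[[0,-0.3,0,2,0],[0,-0.3,0,4.5,0],[0,-0.3,0,7,0],[0,-0.3,0,9.5,0],[0,-0.3,0,11.5,0],[0,-0.3,0,12.7,0],[0,-0.3,0,13.2,0],[0,-0.3,0,13.2,0]]' && python3 -m handwheel '[[0.2,0,0,0,0],[0.4,0,0,0,0],[0.5,0,0,0,0],[0.6,0,0,0,0],[1,0,0,0,0],[1,0,0,0,0],[1,0,0,0,0],[1,0,0,0,0]]'
```

```text
time: 3.35
eef_pos: [0.5223, -0.1786, 0.1688]
tool_rot: [[0.034, 0.999, -0.0], [0.999, -0.034, 0.0], [0.0, -0.0, -1.0]]
ft_force: [0.0, -0.1, 0.1]
width: 0.0916
time: 4.15
eef_pos: [0.5223, -0.179, 0.1687]
tool_rot: [[0.035, 0.999, 0.0], [0.999, -0.035, 0.0], [0.0, 0.0, -1.0]]
ft_force: [-0.9, -0.5, 0.1]
width: 0.0396
```

```bash
python3 -m handwheel '[[1,0,0,-0.5,0],[1,0,0,-1.2,0],[1,0,0,-2,0],[1,0,0,-2.6,0],[1,0,0,-2.7,0],[1,0,0,-2.7,0],[1,0,0,-2.7,0],[1,0,0,-2.7,0]]'
python3 - <<'E'
from h import *
t=snap('top','pics/t2.png');s=snap('scene','pics/s2.png')
m=np.zeros((375,800,3),np.uint8);m[:,:400]=cv2.resize(t[230:305,330:410],(400,375));m[:,400:]=cv2.resize(s[150:244,240:340],(400,375));cv2.imwrite('pics/m2.png',m[...,::-1])
E
```

```text
time: 4.95
eef_pos: [0.5221, -0.1789, 0.1954]
tool_rot: [[0.035, 0.999, -0.001], [0.999, -0.035, 0.0], [0.0, -0.001, -1.0]]
ft_force: [-0.1, 0.5, -0.5]
width: 0.0397
```

View pics/m2.png

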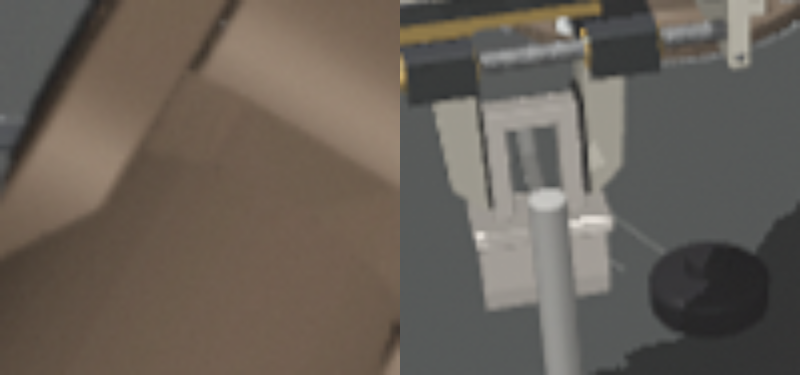

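The piece is lifted with its handle held between the fingers and the window clear of the bar (crop 530,160). Sliding off along the stand's -x.

```bash
python3 -m handwheel '[[1,0,-0.7,0,0],[1,0,-2,0,0],[1,0,-3.5,0,0],[1,0.1,-5,0,0],[1,0.1,-6.5,0,0],[1,0.1,-7.5,0,0],[1,0.1,-8,0,0],[1,0.1,-8,0,0]]' && python3 -m handwheel '[[1,0,0,-2,0],[1,0,0,-5,0],[1,0,0,-8,0],[1,0,0,-10,0],[1,0,0,-11,0],[1,0,0,-11.5,0],[1,0,0,-11.5,0],[1,0,0,-11.5,0]]'
python3 - <<'E'
from h import *
s=get_state();T=s['tool_rot'];print(s['joint_pos'],s['ft_force'],s['width'])
q=np.array([.6092,.158,.30])-s['eef_pos'];print('tool cm',T.T@q*100, 'tool x angle',np.degrees(np.arctan2(T[1,0],T[0,0])))
E
```

```text
time: 5.85
eef_pos: [0.4417, -0.1752, 0.1959]
tool_rot: [[0.035, 0.999, 0.0], [0.999, -0.035, 0.0], [0.0, 0.0, -1.0]]
ft_force: [0.7, 0.3, -0.4]
width: 0.04
time: 6.65
eef_pos: [0.442, -0.175, 0.3098]
tool_rot: [[0.035, 0.999, -0.001], [0.999, -0.035, 0.0], [0.0, -0.001, -1.0]]
ft_force: [-0.4, 1.2, -0.8]
width: 0.04
[-19.46147011   7.79131122  39.97919693 106.77264855  -5.39070895
  67.41477353 110.34106622] [-0.43781511  1.1838327  -0.78582159] 0.03998569192885684
tool cm [33.86083583 15.54801426  0.95755721] tool x angle 88.00198872300604
```

```bash
python3 -m handwheel '[[1,2.5,1.1,0,1],[1,6,2.7,0,2],[1,10,4.6,0,3],[1,14,6.4,0,4],[1,18,8.3,0,5],[1,22,10.1,0,6.5],[1,26,12,0,8],[1,29.5,13.6,0,8.6]]' && python3 -m handwheel '[[1,2,0.8,0,0],[1,3,1.2,0,0],[1,3.6,1.3,0,0],[1,3.6,1.3,0,0],[1,3.6,1.3,0,0],[1,3.6,1.3,0,0],[1,3.6,1.3,0,0],[1,3.6,1.3,0,0]]'
python3 - <<'E'
from h import *
s=get_state();T=s['tool_rot'];print(s['joint_pos'],s['ft_force'],s['width'])
q=np.array([.6092,.158,.30])-s['eef_pos'];print('tool cm',T.T@q*100, 'tool x angle',np.degrees(np.arctan2(T[1,0],T[0,0])))
snap('wrist','pics/w3.png');print(proj('wrist',[.5833,.1633,.0875]),proj('wrist',[.6092,.158,.09]))
E
```

```text
time: 7.45
eef_pos: [0.5889, 0.1174, 0.3092]
tool_rot: [[0.184, 0.983, -0.002], [0.983, -0.184, -0.0], [-0.001, -0.002, -1.0]]
ft_force: [1.2, -0.4, -0.6]
width: 0.0396
time: 8.25
eef_pos: [0.6079, 0.1473, 0.311]
tool_rot: [[0.185, 0.983, 0.0], [0.983, -0.185, 0.0], [0.0, 0.0, -1.0]]
ft_force: [-0.1, -0.4, -0.8]
width: 0.0401
[-39.82197569  24.03245401  31.87281697  86.31716064 -12.98725462
  73.33478644  72.90493715] [-0.11048398 -0.41286611 -0.7952385 ] 0.04006238311261193
tool cm [ 1.07200568 -0.06834812  1.10101375] tool x angle 79.3554279471285
(np.float64(329.20286152346176), np.float64(173.87134368570304)) (np.float64(328.6020465185152), np.float64(202.4263980200028))
```

View pics/w3.png

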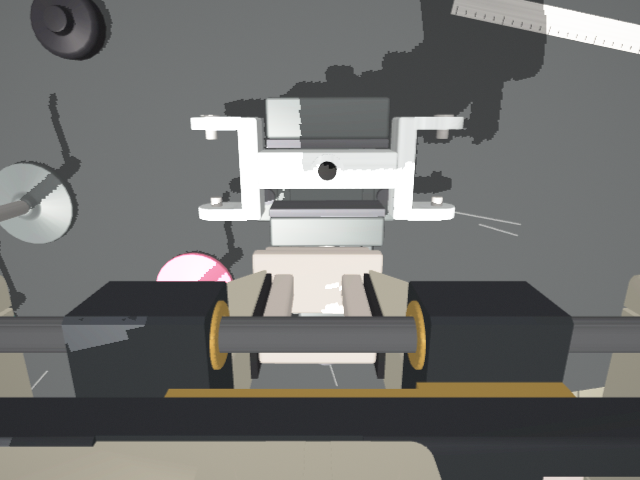

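Run:
```python
from h import *
im=cv2.imread('pics/w3.png');g=cv2.cvtColor(im,cv2.COLOR_BGR2GRAY)
s=get_state();T=s['tool_rot'];e=s['eef_pos']
for n,p in dict(fl_top_mx=(.0,-.015,.029),fl_top_px=(0,.015,.029),fl_bot_mx=(0,-.015,.037),leaf_mx_bottom=(0,-.003,.077)).items(): print(n,proj('wrist',e+T@np.array(p)))
c=np.array([.5833,.1633]);ex=np.array([.983,-.184])
for x,z in((-17,.085),(17.3,.085),(35.3,.09)): print(x,proj('wrist',[*(c+ex*x/1000),z]))
for u in(290,300,355,365): print(u,list(map(int,g[130:262,u])))
for u in(266,374,320): print(u,list(map(int,g[230:380,u])))
```

```text
fl_top_mx (np.float64(317.62014124762703), np.float64(257.3578163824345))
fl_top_px (np.float64(317.6371626744031), np.float64(316.6372788887188))
fl_bot_mx (np.float64(317.6056659545262), np.float64(251.66579263892578))
leaf_mx_bottom (np.float64(317.55477344784634), np.float64(248.87908803839574))
-17 (np.float64(329.2577352307508), np.float64(155.01762476030274))
17.3 (np.float64(328.98978331466424), np.float64(191.85885783690176))
35.3 (np.float64(329.0072088437194), np.float64(211.63925799380226))
290 [233, 234, 235, 236, 237, 235, 216, 169, 130, 120, 196, 196, 196, 196, 196, 196, 197, 184, 94, 143, 173, 177, 230, 255, 255, 255, 255, 255, 255, 255, 255, 255, 255, 255, 255, 255, 255, 255, 255, 255, 255, 255, 255, 255, 255, 255, 255, 255, 255, 255, 255, 255, 255, 255, 255, 255, 255, 255, 249, 97, 97, 97, 97, 97, 95, 97, 94, 95, 95, 92, 83, 76, 75, 77, 76, 77, 77, 77, 93, 168, 207, 208, 202, 198, 195, 192, 179, 123, 173, 222, 240, 239, 239, 239, 240, 239, 239, 239, 238, 237, 236, 236, 236, 235, 236, 236, 235, 235, 234, 234, 234, 233, 232, 231, 227, 177, 147, 171, 180, 181, 177, 180
[... 3472 characters left out ...]
, 224, 225, 224, 223, 222, 221, 214, 168, 193, 165, 181, 181, 178, 182, 183, 189, 214, 230, 231, 233, 233, 234, 234, 234, 233, 234, 234, 233, 234, 234, 233, 233, 233, 234, 233, 233, 233, 233, 234, 233, 233, 233, 233, 233, 233, 233, 233, 233, 233, 233, 234, 233, 233, 233, 233, 233, 233, 233, 234, 233, 234, 233, 233, 233, 233, 233, 233, 233, 233, 233, 234, 233, 234, 232, 219, 210, 210, 200, 131, 73, 81, 84, 92, 94, 93, 91, 97, 103, 96, 97, 100, 103, 104, 104, 106, 106, 108, 108, 108, 108, 107, 108, 107, 107, 107, 107, 106, 105, 106, 104, 103, 104, 100, 94, 128, 232, 233, 233, 233, 233, 233, 232, 232, 231, 219, 190, 140, 117, 117, 118, 118, 118, 117, 118, 118, 118, 118, 118, 118, 118, 117, 117]
```

```bash
python3 -m handwheel '[[1,0.5,0,1,0],[1,1,0,3,0],[1,1,0,5.5,0],[1,1,0,8,0],[1,1,0,10.5,0],[1,1,0,12,0],[1,1,0,12.6,0],[1,1,0,12.6,0]]'
python3 - <<'E'
from h import *
s=get_state();T=s['tool_rot'];e=s['eef_pos'];print(e,s['ft_force'])
a=snap('wrist','pics/w4.png');b=snap('scene','pics/s4.png')
m=np.zeros((600,800,3),np.uint8);m[:300]=cv2.resize(a[150:270,160:480],(800,300));m[300:,:]=cv2.resize(b[150:262,380:680][:, :260],(696,300)).__class__((300,800,3),np.uint8)*0
m[300:,:696]=cv2.resize(b[150:262,380:640],(696,300));cv2.imwrite('pics/m4.png',m[...,::-1])
for n,p in dict(fl_top_mx=(.0,-.015,.029),leaf_mx_bottom=(0,-.003,.077)).items(): print(n,proj('wrist',e+T@np.array(p)))
c=np.array([.5833,.1633]);ex=np.array([.983,-.184])
for x,z in((-17,.085),(17.3,.085),(35.3,.09)): print(x,proj('wrist',[*(c+ex*x/1000),z]))
g=cv2.cvtColor(a,cv2.COLOR_RGB2GRAY)
for u in(270,350): print(u,list(map(int,g[150:262,u])))
q=np.array([.6092,.158,.30])-e;print(T.T@q*100,np.degrees(np.arctan2(T[1,0],T[0,0])))
E
```

```text
time: 9.1
eef_pos: [0.6093, 0.1578, 0.1837]
tool_rot: [[0.184, 0.983, -0.002], [0.983, -0.184, -0.001], [-0.001, -0.001, -1.0]]
ft_force: [-0.1, 0.5, -0.7]
width: 0.0402
[0.60930726 0.15780836 0.1836684 ] [-0.09188186  0.50970153 -0.74393501]
fl_top_mx (np.float64(317.1117398550822), np.float64(254.09372549935216))
leaf_mx_bottom (np.float64(317.0552686504551), np.float64(246.1685795523246))
-17 (np.float64(318.13332357975753), np.float64(172.15691735799234))
17.3 (np.float64(318.12522020901605), np.float64(226.2989552257164))
35.3 (np.float64(318.1405948582851), np.float64(255.6987997409928))
270 [70, 85, 95, 98, 98, 97, 96, 94, 94, 91, 92, 91, 90, 90, 107, 157, 163, 163, 164, 167, 176, 209, 219, 222, 224, 224, 224, 224, 224, 223, 223, 223, 224, 224, 224, 224, 223, 223, 222, 221, 220, 221, 222, 222, 223, 223, 223, 224, 224, 223, 223, 224, 224, 223, 223, 223, 223, 223, 223, 223, 222, 222, 220, 220, 219, 220, 220, 221, 222, 223, 223, 223, 217, 191, 124, 99, 99, 99, 100, 100, 100, 99, 99, 99, 99, 97, 81, 71, 71, 71, 71, 71, 72, 74, 73, 76, 105, 163, 172, 171, 167, 170, 174, 182, 208, 223, 225, 226, 226, 227, 226, 227]
350 [70, 87, 96, 98, 99, 99, 96, 95, 94, 95, 92, 93, 92, 89, 106, 159, 163, 165, 164, 168, 182, 214, 220, 222, 222, 223, 223, 224, 224, 223, 223, 223, 224, 225, 225, 224, 223, 222, 222, 219, 220, 220, 221, 222, 223, 223, 223, 222, 222, 221, 221, 221, 222, 223, 223, 223, 222, 222, 222, 222, 222, 221, 221, 221, 220, 219, 219, 221, 222, 223, 223, 222, 213, 188, 117, 98, 99, 99, 98, 99, 98, 100, 99, 98, 99, 98, 81, 70, 70, 72, 72, 71, 72, 72, 72, 72, 91, 156, 173, 172, 170, 172, 174, 179, 203, 223, 224, 226, 227, 227, 227, 227]
[ 6.77132948e-03 -3.11886763e-02 -1.16331365e+01] 79.4023101268736
```

View pics/m4.png

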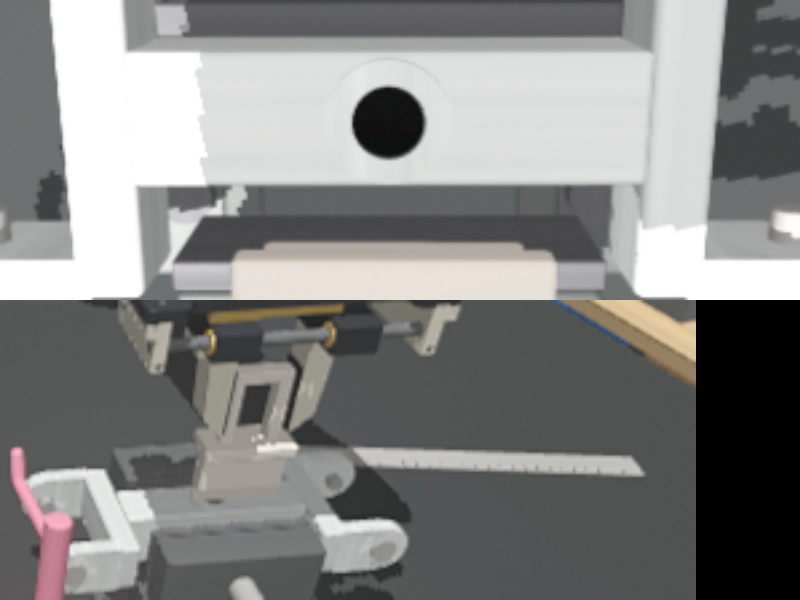

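Run:
```python
from h import *
g=cv2.cvtColor(cv2.imread('pics/w4.png'),cv2.COLOR_BGR2GRAY)
for u in(240,245,390,395): print(u,list(map(int,g[230:268,u])))
p=camera_params('wrist');H=np.array(p['hand_eye'])
s=get_state();Z=s['eef_pos'][2];print(s['eef_pos'],s['ft_force'])
def Y(v,z):
    d=H[:3,:3]@np.array([0,-(v-p['cy'])/p['fy'],-1]);o=H[:3,3];return round(1000*(o+d*(z-o[2])/d[2])[1],2)
print('flange edge (-15)',Y(254,.029),'leaf tip (-3)',Y(246.7,.077),'bar edges',Y(170.5,Z-.085),Y(224,Z-.085),'jaw',[Y(v,Z-.09) for v in(252,254,256)])
```

```text
240 [94, 96, 109, 176, 206, 203, 190, 143, 97, 71, 71, 71, 72, 74, 72, 73, 74, 72, 72, 71, 71, 72, 72, 75, 98, 160, 203, 204, 201, 196, 192, 186, 184, 182, 182, 186, 115, 130]
245 [74, 82, 122, 223, 232, 226, 137, 72, 72, 71, 71, 71, 73, 74, 72, 73, 73, 72, 70, 71, 72, 72, 73, 75, 99, 160, 202, 204, 201, 197, 191, 187, 184, 181, 181, 185, 115, 131]
390 [94, 93, 94, 95, 94, 92, 81, 72, 72, 72, 72, 72, 73, 71, 72, 72, 73, 72, 72, 72, 72, 73, 72, 76, 105, 155, 178, 177, 176, 174, 171, 170, 170, 169, 170, 153, 115, 131]
395 [95, 95, 95, 95, 94, 95, 96, 95, 95, 94, 94, 94, 92, 85, 76, 75, 73, 71, 72, 71, 72, 72, 73, 76, 104, 154, 175, 176, 176, 172, 171, 169, 169, 169, 168, 152, 116, 129]
[0.61027437 0.1578252  0.18530054] [ 0.06728827  0.53417115 -0.01458933]
flange edge (-15) -16.62 leaf tip (-3) -4.34 bar edges -45.61 -11.82 jaw [np.float64(5.21), np.float64(6.55), np.float64(7.9)]
```

Relative to the packer centre the gap centre lies about 0.8 mm toward tool -y. I correct 0.5 mm (slightly jaw-side, away from the arm) and go in slowly.

```bash
python3 -m handwheel '[[1,0,-0.05,0,0],[1,0,-0.05,0.5,0],[1,0,-0.05,1,0],[1,0,-0.05,1.5,0],[1,0,-0.05,2,0],[1,0,-0.05,2.5,0],[1,0,-0.05,3,0],[1,0,-0.05,3,0]]' && python3 -m handwheel '[[1,0,0,0.3,0],[1,0,0,0.6,0],[1,0,0,0.9,0],[1,0,0,1.2,0],[1,0,0,1.5,0],[1,0,0,1.5,0],[1,0,0,1.5,0],[1,0,0,1.5,0]]'
```

```text
time: 10.0
eef_pos: [0.6089, 0.1577, 0.1538]
tool_rot: [[0.184, 0.983, -0.001], [0.983, -0.184, -0.0], [-0.001, -0.001, -1.0]]
ft_force: [-0.1, -1.1, -0.7]
width: 0.0398
time: 10.8
eef_pos: [0.6094, 0.1578, 0.1399]
tool_rot: [[0.184, 0.983, 0.0], [0.983, -0.184, 0.0], [0.0, 0.0, -1.0]]
ft_force: [0.4, -0.5, 0.0]
width: 0.0397
```

No lateral or vertical force, and the leaf is about 27 mm into the gap. Continuing to contact.

```bash
python3 -m handwheel '[[1,0,0,0.2,0],[1,0,0,0.4,0],[1,0,0,0.6,0],[1,0,0,0.8,0],[1,0,0,1.0,0],[1,0,0,1.1,0],[1,0,0,1.2,0],[1,0,0,1.2,0]]' && python3 -m handwheel '[[1,0,0,0.1,0],[1,0,0,0.1,0],[1,0,0,0.2,0],[1,0,0,0.2,0],[1,0,0,0.2,0],[1,0,0,0.2,0],[1,0,0,0.2,0],[1,0,0,0.2,0]]'
```

```text
time: 11.6
eef_pos: [0.6093, 0.1578, 0.1276]
tool_rot: [[0.184, 0.983, -0.0], [0.983, -0.184, -0.0], [-0.0, -0.0, -1.0]]
ft_force: [-0.1, 0.0, -0.8]
width: 0.0397
time: 12.4
eef_pos: [0.6095, 0.1577, 0.1268]
tool_rot: [[0.184, 0.983, 0.001], [0.983, -0.184, 0.001], [0.001, 0.0, -1.0]]
ft_force: [-3.7, -0.7, 9.3]
width: 0.0396
```

```bash
python3 -m handwheel '[[1,0,0,0.05,0],[1,0,0,0.1,0],[1,0,0,0.12,0],[1,0,0,0.12,0],[1,0,0,0.12,0],[1,0,0,0.12,0],[1,0,0,0.12,0],[1,0,0,0.12,0]]'
python3 - <<'E'
from h import *
s=get_state();print(s['ft_force'],s['torque'],s['eef_pos'])
a=snap('wrist','pics/w5.png');b=snap('scene','pics/s5.png')
m=np.zeros((600,800,3),np.uint8);m[:300]=cv2.resize(a[150:270,160:480],(800,300))
m[300:]=cv2.resize(b[170:245,400:600],(800,300));cv2.imwrite('pics/m5.png',m[...,::-1])
E
```

```text
time: 13.2
eef_pos: [0.6095, 0.1577, 0.1267]
tool_rot: [[0.184, 0.983, 0.001], [0.983, -0.184, 0.001], [0.001, 0.001, -1.0]]
ft_force: [-8.3, -0.8, 20.9]
width: 0.04
[-8.26995243 -0.80586794 20.91615212] [-0.37124899  1.77410482  0.01021601] [0.60949687 0.15774656 0.12672379]
```

View pics/m5.png

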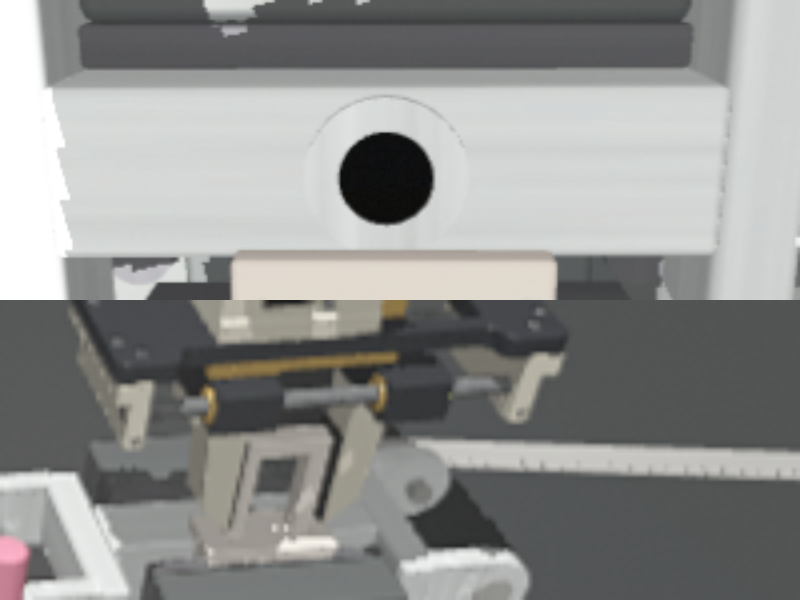

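Run:
```python
from h import *
for f in('w4','w5'):
    g=cv2.cvtColor(cv2.imread(f'pics/{f}.png'),cv2.COLOR_BGR2GRAY)
    for u in(262,374,318): print(f,u,list(map(int,g[243:262,u])))
    print('post/window',list(map(int,g[305:366,318])))
s=get_state();print(s['ft_force'],s['torque'],s['eef_pos'],s['joint_torque'])
```

```text
w4 262 [73, 73, 73, 73, 71, 70, 93, 165, 170, 174, 181, 209, 223, 225, 226, 227, 227, 227, 226]
w4 374 [72, 72, 71, 72, 72, 71, 87, 150, 172, 174, 179, 202, 223, 224, 226, 227, 227, 226, 226]
w4 318 [73, 73, 76, 104, 163, 173, 171, 168, 173, 174, 180, 206, 223, 224, 226, 227, 227, 227, 227]
post/window [226, 226, 226, 226, 226, 226, 225, 219, 247, 252, 250, 173, 69, 76, 80, 88, 89, 88, 86, 92, 97, 91, 91, 95, 96, 98, 98, 100, 100, 101, 101, 102, 102, 102, 102, 101, 102, 102, 101, 101, 99, 100, 97, 96, 98, 95, 90, 121, 225, 225, 225, 225, 225, 225, 225, 225, 223, 215, 239, 252, 252]
w5 262 [208, 210, 212, 213, 214, 215, 208, 158, 162, 165, 173, 199, 214, 216, 219, 219, 218, 219, 219]
w5 374 [209, 210, 212, 214, 215, 214, 208, 172, 164, 165, 170, 195, 214, 216, 219, 219, 219, 219, 219]
w5 318 [212, 212, 212, 212, 211, 212, 204, 159, 164, 166, 173, 197, 215, 216, 219, 219, 219, 219, 219]
post/window [219, 219, 219, 218, 218, 218, 215, 196, 189, 194, 186, 123, 66, 73, 75, 83, 84, 82, 82, 87, 92, 87, 87, 90, 91, 93, 93, 94, 95, 96, 96, 96, 96, 95, 96, 96, 95, 97, 96, 95, 95, 94, 92, 92, 92, 90, 85, 114, 218, 217, 219, 217, 217, 217, 217, 217, 215, 202, 220, 249, 249]
[-7.60288028 -1.65648406 21.26776684] [-0.38977102  1.72442742 -0.02540713] [0.60946381 0.15771104 0.12671046] [ 5.75581826e-01 -5.73809230e+01  8.06345075e+00 -2.42104357e+01
 -3.21316039e-01 -2.84512594e+00  5.38754946e-03]
```

```bash
python3 -c "
from station import *
print(hand_in());s=get_state();print(s['time'],s['ft_force'],s['eef_pos'],s['width'])"
```

```text
the job is handed in; nothing more can be done
None
the job is handed in; nothing more can be done
```

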